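Clamp the test module on the beam bench with the ratchet lever

TASK

Take the module with the single round connector on its top out of the slotted rack and stand it upright on the bed of the ratchet clamp, centred and with its length in line between the steel anvil and the sprung black pad; in the rack only its narrow ends are free and in the clamp only its broad faces, so set it down on the bench on the way and take it again the other way. Let go of it, then hold the lever by its upright knob and pump it back and forth in full strokes until the module is pressed against the anvil and the pad has been pushed back about half of its travel, never to its end; then let go. Move the jaw only by the lever, not by hand, and leave everything else on the bench where it is.

Things in the scene. Friction and masses are not known exactly. Their poses are not given: they have to be found in the camera images.
- module: the wanted module: aluminium block 24 x 60 x 60 mm with green circuit boards on its two broad faces and ONE round brass connector (16 mm dia, 10 mm high) in the middle of its top; about 0.18 kg. Origin: centre of its underside; z up, y along its 60 mm length, x across its 24 mm thickness. It starts upright in one of the three slots of the rack (the spares stand in the others)
- rack: fixed slotted rack: base plate 74 x 112 x 8 mm (modules stand on it, undersides 8 mm above the bench), four upright grey dividers 6 mm thick, 46 mm long (along x), tops 54 mm above the bench, slot centres at y -34, 0, 34 mm. Origin: centre of its underside. Modules stand with their length along the rack's x, ends 7 mm past the dividers; 10 mm between modules, too little for a finger
- clamp: fixed ratchet clamp, grey base 12 mm thick (x -70 to 40, y -165 to 150 mm); origin on the bench surface, z up, y the clamping axis. At -y the anvil, a steel block 50 mm wide (x -25 to 25), face at y -130, top 60 mm above the bench; facing it from +y the jaw with its sprung pad (also 50 wide, top 60), a toothed bar running back to +y. Gap anvil to pad: 82 mm less joint jaw
- seat (a point): point on the clamp's bed (12 mm above the bench) where the centre of the module's underside comes when the module touches the anvil and is centred across it: clamp x 0, y -100 mm. Axes as the clamp's. Standing the module anywhere up to 6 mm from it towards the pad is fine; the pad pushes it against the anvil
- pad_face (a point): centre of the pad's face that meets the module; axes as the clamp's
- lever_pivot (a point): on the lever's upright hinge axis, 38 mm above the bench (clamp x -45, y 75 mm); axes as the clamp's
- lever_knob (a point): middle of the upright black knob at the robot's end of the flat steel lever: cylinder 20 mm dia from 42 to 92 mm above the bench, this point on its axis at 72 mm, 110 mm from the pivot. The knob is rigid on the lever; a grip may turn on it
- lever (a joint): lever angle, rad, 0 to 0.38 (stops), 42 mm at the knob; grows clockwise from above, the knob going to the clamp's +y. At q the knob lies from the pivot in direction (-cos(0.19-q), -sin(0.19-q)) in the clamp's x, y. Growing = power stroke, the jaw moving in its last two thirds; back to 0 the pawl takes the next tooth. It stays where left; needs 5 N at the knob, up to 12 N with the pad pressed
- jaw (a joint): how far the jaw has come towards the anvil, m, 0 to 0.045, at the start 0 to 0.010; one tooth is 6 mm and a full stroke of the lever from 0 to 0.38 and back brings it one tooth on (the first one 2 to 9 mm). A catch and 15 N friction keep it from going back by more than 2 mm; it cannot be opened again
- pad (a joint): how far the sprung pad is pushed back into the jaw, m, 0 (free) to 0.015 (at its end); spring 1.2 N per mm. When the module rests on the anvil each further tooth pushes the pad back by about 6 mm
- spare_a: spare module, same 24 x 60 x 60 mm block as the wanted one, but with TWO small brass stubs (10 mm dia, 10 mm high) on its top; stands in the rack; bystander. Origin: centre of its underside, z up, y along its 60 mm length
- spare_b: spare module, same 24 x 60 x 60 mm block, but with a flat rectangular dark cap (16 x 44 x 6 mm) on its top; stands in the rack; bystander. Origin: centre of its underside, z up, y along its 60 mm length
- weight: solid aluminium cylinder 68 mm dia, 60 mm high, standing on the bench; bystander. Origin: centre of its underside
- spool: small cardboard tape core, ring 48 mm outside, 24 mm inside, 18 mm high, lying on the bench between robot and clamp; bystander. Origin: centre of its underside
- driver: screwdriver lying on the bench on the left; bystander
- spanner: spanner lying on the bench on the left; bystander
- bottle: white plastic bottle, 60 mm dia, 150 mm high, standing at the back right; bystander. Origin: centre of its underside
- tray: shallow grey plastic tray 100 x 140 x 30 mm, on the bench at the right; bystander. Origin: centre of its underside
There are look-alikes about, which are no part of the job. Leave any purple look-alike of the module alone.

How it is judged:
On the way, in this order (a step that is already met when the one before it is completed fails the run):
1. the wanted module stands upright on the clamp bed between anvil and pad, let go, the pad not yet pressed back (z of module in the frame of seat between -0.003 and 0.004 m and angle between module's own z axis and vertical below 0.08 rad and angle between the y axis of module and the y axis of clamp, either way round below 0.3 rad and x of module in the frame of seat between -0.015 and 0.015 m and y of module in the frame of seat between -0.003 and 0.025 m and contact force between the fingers and module below 0.2 N and value of joint pad below 0.002 m), for 0.2 s.
2. the lever has been pumped until the pad is pushed back by at least 3 mm (value of joint pad above 0.003 m), for 0.1 s.
At the end, for the whole second after the job is handed in: The wanted module stands upright (4.5 deg) on the clamp bed, square to the anvil (6 deg), within 15 mm of the middle across, against the anvil (seat point within 4 mm along the clamping axis), at rest; the pad is pushed back 3 to 12 mm of its 15 mm (z of module in the frame of seat between -0.003 and 0.004 m and angle between module's own z axis and vertical below 0.08 rad and angle between the y axis of module and the y axis of clamp, either way round below 0.1 rad and x of module in the frame of seat between -0.015 and 0.015 m and y of module in the frame of seat between -0.004 and 0.004 m and value of joint pad between 0.003 and 0.012 m and linear speed of module below 0.02 m/s); the robot touches nothing.
It fails at once if the pad is driven to its end (more than 13.5 mm) (value of joint pad above 0.0135 m).
It fails at once if the jaw or pad is pushed by the robot itself (more than 8 N) instead of by the lever (contact force between any of the fingers, the arm and jaw above 8 N).
It fails at once if another thing on the bench is moved by more than 25 mm (distance of any of spare_a, spare_b, weight, spool, driver, spanner, bottle, tray from where it was at the start of the episode above 0.025 m).
It also fails if it takes over 72 s, if anything falls off the work surface, if the arm or the gripper's body presses on something with over 40 N, if the wrist force passes 120 N, or if a joint passes its speed limit or range.

ROBOT

A 7-joint arm with a two-finger parallel gripper is mounted at the origin on the work surface. World frame = base frame: x ahead of the robot, y to its left, z up, the work surface at z = 0. Lengths are in m, angles in rad, forces in N, time in s.
With the tool pointing down it reaches from about 0.35 to 0.9 m from the base axis. Payload 8.1 kg.
Tool frame: the origin (TCP) lies midway between the tips of the shut fingers; the grasp point (between the pads) lies 19 mm behind it (arm.pinch_z is the distance from the TCP to the grasp point, in m); z points along the fingers, y is the direction in which the jaws open and shut (so a half turn about z gives the same grasp; the last joint's range is limited). The gripper opens to 92 mm and grips with 3 to 60 N. Pads are 19 mm wide; open, the fingers measure 130 mm over their backs; the gripper's body (75 mm by 190 mm) begins 47 mm behind the grasp point.
Start: joints at [-1.249, 0.434, 0.025, 1.573, -0.012, 1.134, -0.075], TCP at [0.258, 0.569, 0.227] pointing down, gripper open.
Joint ranges: [-2.62, 2.62], [-0.44, 2.09], [-1.27, 1.32], [0.08, 2.57], [-1.32, 4.46], [0.12, 2], [-2.74, 2.74]. Speed limits (rad/s): [2.22, 2.22, 3.01, 3.01, 3.14, 3.14, 3.14].

INTERFACE

Orientations are given as a rotation vector (axis times angle).
In Python, from cell import arm, eyes gives the robot as it stands.
- The arm moves only by the tool apply_moves, never from a script. Its argument "targets" is one flat list of numbers, 5 for each row, row after row: the closure, from 0 (fully open) to 1 (shut), then the shift along the tool's x, y, z each as a share of 40 cm, from -1 to 1, then the turn about the tool's z as a share of pi/2 rad, from -1 to 1. A call has 1 to 20 rows; each row shifts and turns the commanded pose from where the row before left it, along the tool's axes as they then stand; what a row does not reach is not made up. A row lasts 1/8 s, in which the tool goes at most 62.5 mm and 10.7 degrees, less where a joint would pass 70% of its speed; a pose out of reach is approached as far as the arm can. A call with a number of a shift or a turn outside -1 to 1 is refused whole. A call with a gripper value outside its range is refused whole. The fingers move at their own pace and stop on an object; "grip_force" is the grip in N (left out, the last holds). Time passes only in rows, so rows that do not move let the fingers close. It gives the time, the measured TCP pose, the force and the opening at its end, in the units of the state.
- arm.observe(): the state, without advancing time (a new reading comes with each control period).
- eyes.get_image(name): name is "scene" or "side" or "wrist"; returns the picture (384x512x3 uint8, red, green, blue); there is no depth.
- eyes.camera_params(name): a dict with "camera_matrix" (3x3 intrinsics, pixels), "distortion" ([k1, k2, p1, p2, k3] as OpenCV has them; the pictures are not rectified), "xyz" and "attitude" of the camera in the world; the wrist camera has in their place "hand_eye" (4x4, takes a point from camera to tool coordinates, whose origin is the TCP and whose axes are the flange's). Camera axes: x right, y down, z forward; pixel columns grow to the right and rows downward; lengths in m; the calibration is good to about 2 mm. A picture is of the moment at which its call begins: read the wrist's pose just before it. camera_params takes no time and is no camera call.
- arm.sign_off(): hands the job in, once; it reports no verdict.
The state is a dict: "clock": time; "joints": joint angles; "dq": joint speeds; "joint_efforts": joint torques, N m; "position": TCP position; "ee_rot": TCP orientation; "force": force on the tool from outside, world axes, zero at the start; "ft_torque": the same for the moment, N m; "width": opening from 0.0 (shut) to 1.0 (fully open).
Only numpy, scipy, OpenCV 4.12 (cv2) and the standard library are available. Lean on these libraries where they do the work, as an engineer would, in place of code of your own. Each camera call takes 0.05 s, during which the arm holds its last target.

## Working session

There is one attempt and no reset: what is moved stays moved. The work goes in short steps, Python scripts to look and compute and a tool call to move; the robot and the scene stay as the last step left them, time stands still between calls to the robot, and variables do not carry over. Pictures are saved under pics/ and viewed, and the job is handed in when it is done.

Besides the shell and the picture viewer there is one more tool, called after "Call:" as name(argument=value, ...) on one line, values as JSON. apply_moves: Moves the arm, as the interface text tells. Its arguments: {"type":"object","properties":{"targets":{"type":"array"},"grip_force":{"type":"number"}},"required":["targets"]}

```bash
mkdir -p pics; ls
cat > h.py <<'E'
import numpy as np, cv2
from scipy.spatial.transform import Rotation as R
from cell import arm, eyes
def save(n,img): cv2.imwrite(f'pics/{n}.png',img[:,:,::-1])
def cam(name,st=None):
    p=eyes.camera_params(name);K=np.array(p['camera_matrix']);d=np.array(p['distortion'])
    if name=='wrist':
        H=np.array(p['hand_eye']);T=np.eye(4);T[:3,:3]=R.from_rotvec(st['ee_rot']).as_matrix();T[:3,3]=st['position'];M=T@H
        return K,d,M[:3,:3],M[:3,3]
    a=np.array(p['attitude']); 
    Rm=R.from_rotvec(a).as_matrix() if a.size==3 else (a if a.shape==(3,3) else R.from_quat(a).as_matrix())
    return K,d,Rm,np.array(p['xyz'])
def ray(c,uv):
    K,d,Rm,t=c
    q=cv2.undistortPoints(np.array(uv,float).reshape(-1,1,2),K,d).reshape(-1,2)
    v=np.c_[q,np.ones(len(q))]@Rm.T
    return t,v
def onplane(c,uv,z):
    t,v=ray(c,uv); s=(z-t[2])/v[:,2]; return t+s[:,None]*v
def proj(c,P):
    K,d,Rm,t=c
    P=np.array(P,float).reshape(-1,3)
    return cv2.projectPoints((P-t)@Rm,np.zeros(3),np.zeros(3),K,d)[0].reshape(-1,2)
E
python3 - <<'E'
from h import *
s=arm.observe();print(s)
for n in ['scene','side','wrist']:
    save(n+'0',eyes.get_image(n));p=eyes.camera_params(n);print(n,p)
E
```

```text
pics
{'clock': 0.0, 'joints': array([-1.24858858,  0.43520167,  0.02501811,  1.57409369, -0.01159687,
        1.13395956, -0.07511352]), 'dq': array([-0.00072651,  0.0012201 ,  0.00053496,  0.00090344, -0.00113732,
        0.00031257, -0.00085269]), 'joint_efforts': array([-5.13085488e-04, -6.67874336e+01,  9.84376296e-01, -3.14445019e+01,
       -6.05352013e-02,  4.29682026e-02,  1.13651697e-04]), 'position': array([0.25746344, 0.5689641 , 0.22596004]), 'ee_rot': array([-6.62434669e-01, -3.07079175e+00,  2.36956133e-03]), 'force': array([ 0.65867409,  0.02683231, -0.40612707]), 'ft_torque': array([-0.01369973, -0.04224746, -0.01790004]), 'width': 1.0008415852344932}
scene {'camera_matrix': array([[497.27738292,   0.        , 256.57721434],
       [  0.        , 497.27738292, 193.24856888],
       [  0.        ,   0.        ,   1.        ]]), 'distortion': array([-0.0012831,  0.       ,  0.       ,  0.       ,  0.       ]), 'xyz': array([1.18705477, 0.91132079, 1.08305304]), 'attitude': array([-0.72010944, -2.55743875,  1.15096327])}
side {'camera_matrix': array([[385.91096151,   0. 
[... 241 characters left out ...]
83138136,  0.70976204]), 'attitude': array([-2.25175242,  0.26220346, -0.12048971])}
wrist {'camera_matrix': array([[292.2610275 ,   0.        , 249.45074011],
       [  0.        , 292.2610275 , 193.6147787 ],
       [  0.        ,   0.        ,   1.        ]]), 'distortion': array([-0.0301139,  0.       ,  0.       ,  0.       ,  0.       ]), 'hand_eye': array([[ 2.27804430e-04, -9.65321148e-01, -2.61065181e-01,
         7.00911204e-02],
       [ 9.99998898e-01,  6.02909130e-04, -1.35673687e-03,
         2.17726404e-03],
       [ 1.46708537e-03, -2.61064584e-01,  9.65320222e-01,
        -1.57063839e-01],
       [ 0.00000000e+00,  0.00000000e+00,  0.00000000e+00,
         1.00000000e+00]])}
```

View pics/scene0.png

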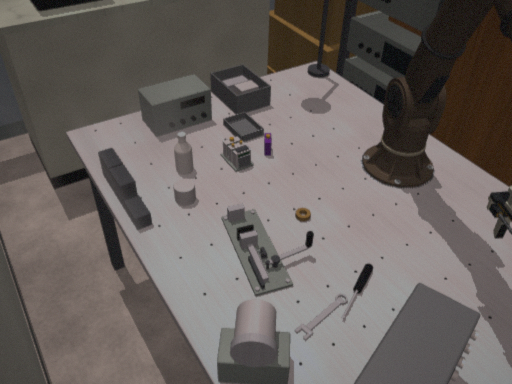

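View pics/side0.png

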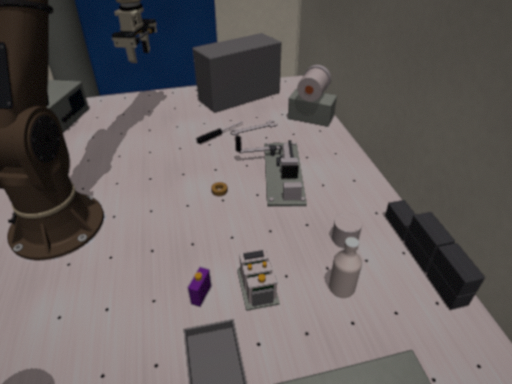

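View pics/wrist0.png

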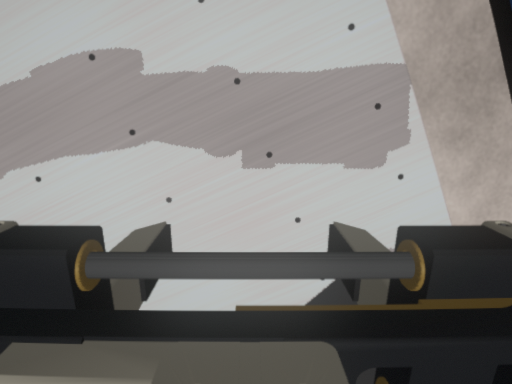

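Run:
```python
import cv2,numpy as np
a=cv2.imread('pics/scene0.png')[120:185,200:290];b=cv2.imread('pics/side0.png')[240:315,180:290]
cv2.imwrite('pics/crop1.png',np.hstack([cv2.resize(a,(400,400*65//90+0))if 0 else cv2.resize(a,(415,300),interpolation=2),cv2.resize(b,(385,300),interpolation=2)]))
c=cv2.imread('pics/scene0.png')[200:295,215:325];d=cv2.imread('pics/side0.png')[130:210,225:315]
cv2.imwrite('pics/crop2.png',np.hstack([cv2.resize(c,(400,345),interpolation=2),cv2.resize(d,(388,345),interpolation=2)]))
from h import *
c=cam('scene');s=cam('side')
print(onplane(c,[[237,153],[304,213],[240,212],[309,239],[185,190],[268,140]],0.03),onplane(s,[[258,278],[219,188],[291,190],[238,143],[346,232],[200,276]],0.03))
```

```text
[[ 0.4767202  -0.31630489  0.03      ]
 [ 0.45467708  0.055421    0.03      ]
 [ 0.62197299 -0.04930326  0.03      ]
 [ 0.50727296  0.1523101   0.03      ]
 [ 0.72187393 -0.22883284  0.03      ]
 [ 0.33857403 -0.32764392  0.03      ]] [[ 0.47957493 -0.31264827  0.03      ]
 [ 0.44327961  0.01964009  0.03      ]
 [ 0.63784804 -0.03577478  0.03      ]
 [ 0.53902661  0.23974855  0.03      ]
 [ 0.72305586 -0.22542273  0.03      ]
 [ 0.35616586 -0.27819701  0.03      ]]
```

View pics/crop1.png

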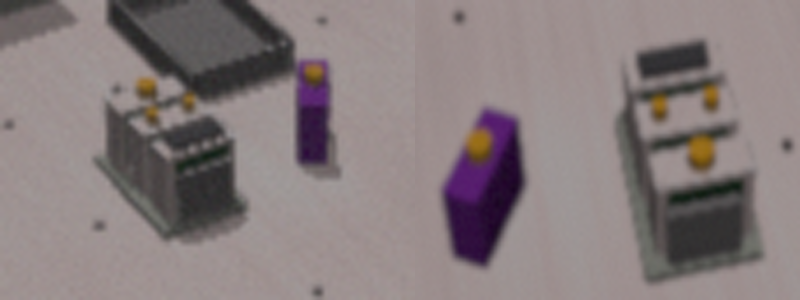

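View pics/crop2.png

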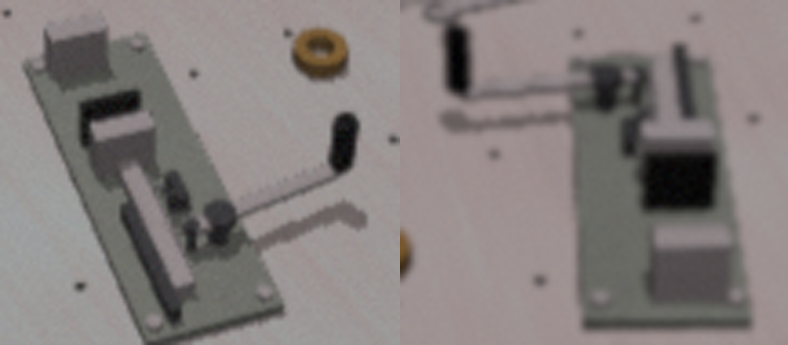

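```bash
cat >> h.py <<'E'
def tri(c1,u1,c2,u2):
    t1,v1=ray(c1,u1);t2,v2=ray(c2,u2)
    out=[]
    for a,b in zip(v1,v2):
        A=np.c_[a,-b];s=np.linalg.lstsq(A,t2-t1,rcond=None)[0]
        p,q=t1+s[0]*a,t2+s[1]*b;out.append(np.r_[(p+q)/2,np.linalg.norm(p-q)])
    return np.array(out)
E
python3 - <<'E'
from h import *
c=cam('scene');s=cam('side')
for n in ['scene0','side0']:
    im=cv2.imread(f'pics/{n}.png');h=cv2.cvtColor(im,cv2.COLOR_BGR2HSV)
    m=cv2.inRange(h,(10,120,70),(30,255,255))
    k,l,st,ce=cv2.connectedComponentsWithStats(m)
    print(n,[(np.round(ce[i],1).tolist(),int(st[i,4])) for i in range(1,k) if st[i,4]>3 and ce[i][1]>100])
# clamp points by hand from crop2: scale scene 110/400, side 90/388(x) 80/345
S=lambda x,y:(215+x*110/400,200+y*95/345)
D=lambda x,y:(225+(x-400)*90/388,130+y*80/345)
pairs={'knobtop':((346,118),(459,32)),'anvil_nearR_top':((104,20),(655,232)),'basecorner A':((148,340),(742,62)),'base +y robot':((280,305),(572,60)),'base -y robot':((145,40),(585,320)),'base -y far':((28,66),(748,320)),'anvil top ctr':((78,30),(690,237))}
for k,(a,b) in pairs.items(): print(k,S(*a),D(*b),tri(c,[S(*a)],s,[D(*b)]).round(4))
E
```

```text
scene0 [([267.5, 135.5], 12), ([231.2, 138.3], 12), ([240.6, 141.2], 5), ([232.5, 144.0], 6), ([302.8, 213.4], 90)]
side0 [([218.8, 187.7], 119), ([264.0, 263.5], 16), ([249.5, 265.5], 20), ([197.8, 275.8], 40), ([261.4, 277.3], 48)]
knobtop (310.15, 232.4927536231884) (238.68556701030928, 137.42028985507247) [[0.5302 0.1771 0.0903 0.0032]]
anvil_nearR_top (243.6, 205.5072463768116) (284.14948453608247, 183.79710144927537) [[ 0.6148 -0.0409  0.0603  0.001 ]]
basecorner A (255.7, 293.6231884057971) (304.3298969072165, 144.3768115942029) [[0.7488 0.2207 0.009  0.0278]]
base +y robot (292.0, 283.9855072463768) (264.89690721649487, 143.91304347826087) [[0.6327 0.2482 0.0074 0.0009]]
base -y robot (254.875, 211.0144927536232) (267.91237113402065, 204.20289855072463) [[ 0.5668 -0.0517  0.0055  0.0015]]
base -y far (222.7, 218.17391304347825) (305.7216494845361, 204.20289855072463) [[ 0.6693 -0.0757  0.005   0.0008]]
anvil top ctr (236.45, 208.26086956521738) (292.2680412371134, 184.95652173913044) [[ 6.369e-01 -4.560e-02  5.570e-02  6.000e-04]]
```

Run:
```python
from h import *
c=cam('scene');s=cam('side')
print(tri(c,[[231.2,138.3],[240.6,141.2],[232.5,144],[302.8,213.4],[267.5,135.5]],s,[[261.4,277.3],[249.5,265.5],[264,263.5],[218.8,187.7],[197.8,275.8]]).round(4))
```

```text
[[ 0.4802 -0.3479  0.0755  0.0025]
 [ 0.4624 -0.3135  0.0777  0.0021]
 [ 0.4939 -0.3145  0.0766  0.0028]
 [ 0.4459  0.0413  0.0131  0.0024]
 [ 0.3535 -0.3079  0.0674  0.0029]]
```

Call:
apply_moves(targets=[0,0,0,0,0.105,0,0,0,0,0.105,0,0,0,0,0.105,0,0,0,0,0.105,0,0,0,0,0.105,0,0,0,0,0.105,0,0,0,0,0.105,0,-0.14,0.05,-0.008,0,0,-0.14,0.05,-0.008,0,0,-0.14,0.05,-0.008,0,0,-0.14,0.05,-0.008,0,0,-0.14,0.05,-0.008,0,0,-0.14,0.05,-0.008,0])

```text
clock: 1.78
position: [0.375, 0.2305, 0.2461]
ee_rot: [-2.231, -2.212, -0.001]
force: [1.0, 0.1, 0.3]
width: 0.999
```

Call:
apply_moves(targets=[0,-0.14,0.05,-0.008,0,0,-0.14,0.05,-0.008,0,0,-0.14,0.05,-0.008,0,0,-0.14,0.04,0,0,0,-0.14,0.03,0,0,0,-0.14,0.02,0,0,0,-0.14,0,0,0,0,-0.14,0,0,0,0,-0.14,0,0,0,0,-0.14,0,0,0,0,0,0,0,0])

```text
clock: 3.15
position: [0.4637, -0.3337, 0.2555]
ee_rot: [2.238, 2.202, -0.004]
force: [-0.1, 0.8, 0.3]
width: 1.0
```

Run:
```python
from h import *
s=arm.observe();print(s['clock'],s['position'],s['ee_rot'],s['joints'].round(2))
save('w1',eyes.get_image('wrist'))
```

```text
3.15 [ 0.46368024 -0.33366915  0.25551279] [ 2.23843788  2.20238329 -0.00436742] [-0.05  0.39  0.81  1.71 -0.3   1.17  0.83]
```

View pics/w1.png

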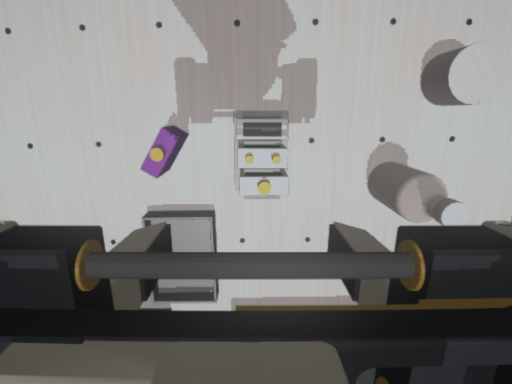

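Run:
```python
from h import *
s=arm.observe();c=cam('wrist',s)
im=cv2.imread('pics/w1.png');h=cv2.cvtColor(im,cv2.COLOR_BGR2HSV)
m=cv2.inRange(h,(20,130,70),(35,255,255));k,l,st,ce=cv2.connectedComponentsWithStats(m)
for i in range(1,k):
    if st[i,4]>10: print(ce[i].round(1),st[i],onplane(c,[ce[i]],.077).round(4))
cv2.imwrite('pics/c3.png',cv2.resize(im[95:215,210:310],(500,600),interpolation=2))
```

```text
[420.4 257.6] [416 248   9  20  70] [[ 0.6823 -0.4376  0.077 ]]
[ 79.2 273.7] [ 75 251  15  40 198] [[ 0.2412 -0.4557  0.077 ]]
[418.8 281.3] [410 268  15  23 127] [[ 0.6854 -0.472   0.077 ]]
[458.5 303.6] [386 299 126  10 593] [[ 0.7456 -0.5077  0.077 ]]
```

View pics/c3.png

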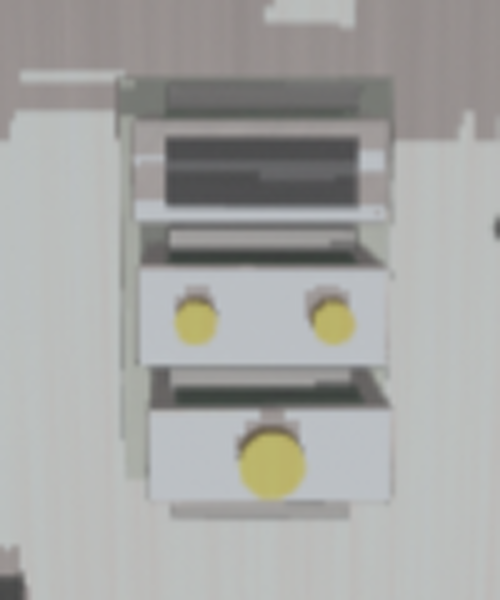

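Run:
```python
from h import *
s=arm.observe();c=cam('wrist',s)
f=lambda P:[(210+x/5-.4,95+y/5-.4) for x,y in P]
print(onplane(c,f([(272,467),(196,325),(334,325)]),.078).round(4))
q=onplane(c,f([(151,407),(390,407),(150,500),(390,500),(138,367),(386,367)]),.068).round(4);print(q,q[:4].mean(0))
print(R.from_rotvec(s['ee_rot']).as_matrix().round(4))
```

```text
[[ 0.4821 -0.3431  0.078 ]
 [ 0.4646 -0.3092  0.078 ]
 [ 0.4963 -0.3096  0.078 ]]
[[ 0.4534 -0.3304  0.068 ]
 [ 0.5109 -0.3311  0.068 ]
 [ 0.4527 -0.3536  0.068 ]
 [ 0.5114 -0.3543  0.068 ]
 [ 0.4506 -0.3206  0.068 ]
 [ 0.5097 -0.3214  0.068 ]] [ 0.4821  -0.34235  0.068  ]
[[ 1.320e-02  9.999e-01 -1.000e-03]
 [ 9.999e-01 -1.320e-02 -8.000e-04]
 [-8.000e-04 -1.000e-03 -1.000e+00]]
```

Call:
apply_moves(targets=[0,-0.025,0.046,0,0,0,0,0,0.12,0,0,0,0,0.12,0,0,0,0,0.12,0,0,0,0,0.1,0,0,0,0,0.06,0,0,0,0,0.049,0,0,0,0,0,0,1,0,0,0,0,1,0,0,0,0,1,0,0,0,0,1,0,0,0,0,1,0,0,0,0], grip_force=30)

```text
clock: 4.82
position: [0.4842, -0.3387, 0.0284]
ee_rot: [2.231, 2.211, 0.0]
force: [-1.8, 1.6, 7.2]
width: 0.655
```

Run:
```python
from h import *
s=arm.observe();print(s['clock'],s['position'],s['ee_rot'],s['width'],s['force'])
save('w2',eyes.get_image('wrist'))
```

```text
4.825 [ 0.48421399 -0.33868305  0.02836245] [2.23096056e+00 2.21147330e+00 4.09778816e-04] 0.654587153846999 [-1.76196565  1.63459763  7.24944613]
```

View pics/w2.png

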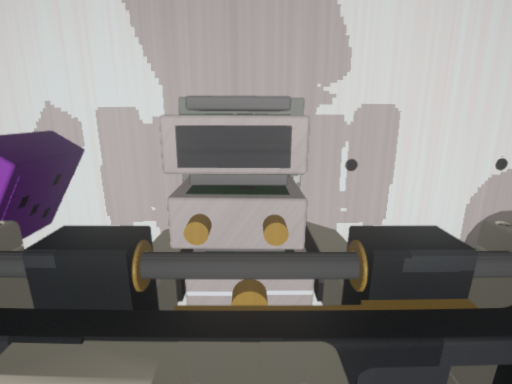

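Call:
apply_moves(targets=[1,0,0,-0.03,0,1,0,0,-0.05,0,1,0,0,-0.08,0,1,0,0,-0.08,0,1,0,0,-0.06,0,1,0.08,0,0,0,1,0.11,-0.02,0,0,1,0.11,-0.02,0,0,1,0.11,-0.02,0,0,1,0.06,0,0,0,1,0,0,0,-0.1,1,0,0,0,-0.1,1,0,0,0,-0.1,1,0,0,0,-0.1,1,0,0,0,0])

```text
clock: 6.75
position: [0.462, -0.1507, 0.149]
ee_rot: [1.44, 2.791, 0.001]
force: [-0.3, 0.3, -1.4]
width: 0.649
```

Run:
```python
from h import *
s=arm.observe();print(s['clock'],s['position'],s['ee_rot'],s['width'],s['force'],s['joints'].round(2))
save('w3',eyes.get_image('side'));save('w3b',eyes.get_image('scene'))
```

```text
6.75 [ 0.46199438 -0.15068271  0.14899701] [1.43981319e+00 2.79088165e+00 1.35751057e-03] 0.649285245508552 [-0.2800415   0.34176852 -1.38076995] [-0.28  0.33  0.62  2.04 -0.25  0.84  1.1 ]
```

View pics/w3.png

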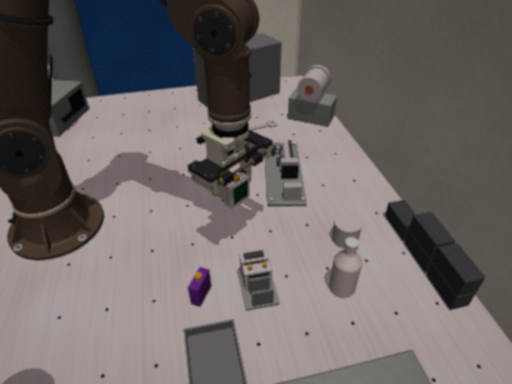

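Call:
apply_moves(targets=[1,0,0,0,-0.093,1,0,0,0,-0.093,1,0,0,0,-0.093,1,0,0,0,-0.093,1,0,0,0,-0.093,1,0,0,0.1,0,1,0,0,0.1,0,1,0,0,0.06,0,1,0,0,0.03,0,1,0,0,0.015,0,1,0,0,0.01,0,1,0,0,0,0,1,0,0,0,0])

```text
clock: 8.48
position: [0.4622, -0.1504, 0.0224]
ee_rot: [0.346, 3.122, 0.0]
force: [0.6, 0.1, -1.8]
width: 0.648
```

Run:
```python
from h import *
s=arm.observe();print(s['clock'],s['position'],s['ee_rot'],s['width'],s['force'],s['joints'].round(2))
save('w4',eyes.get_image('side'))
```

```text
8.475 [ 0.46220176 -0.15037701  0.02242386] [3.46010785e-01 3.12153407e+00 9.87487862e-05] 0.647980333923533 [ 0.56300977  0.09779103 -1.78287976] [-0.04  0.51  0.33  2.13 -0.32  0.54  1.87]
```

View pics/w4.png

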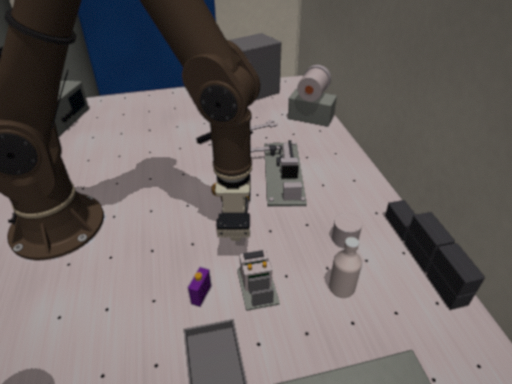

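Call:
apply_moves(targets=[1,0,0,0.004,0,1,0,0,0,0,0.6,0,0,0,0,0,0,0,0,0,0,0,0,0,0,0,0,0,0,0,0,0,0,-0.06,0,0,0,0,-0.12,0,0,0,0,-0.12,0,0,0,0,-0.12,0,0,0,0,0,0])

```text
clock: 9.9
position: [0.4639, -0.151, 0.1917]
ee_rot: [0.345, 3.116, 0.0]
force: [0.1, -0.2, -0.0]
width: 1.001
```

Run:
```python
from h import *
s=arm.observe();print(s['clock'],s['position'],s['ee_rot'],s['width'],s['force'],s['joints'].round(2))
save('w5',eyes.get_image('wrist'))
```

```text
9.9 [ 0.46392035 -0.15097027  0.19168759] [3.45276440e-01 3.11577699e+00 3.43589227e-04] 1.0012691914077347 [ 0.11548224 -0.1732032  -0.04428821] [-0.18  0.25  0.47  1.98 -0.14  0.93  1.72]
```

View pics/w5.png

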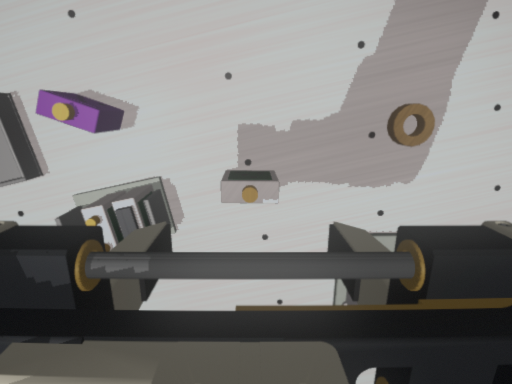

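Run:
```python
from h import *
s=arm.observe();c=cam('wrist',s)
im=cv2.imread('pics/w5.png')
cv2.imwrite('pics/c5.png',cv2.resize(im[160:210,210:290],(800,500),interpolation=2))
```

```text
(no output)
```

View pics/c5.png

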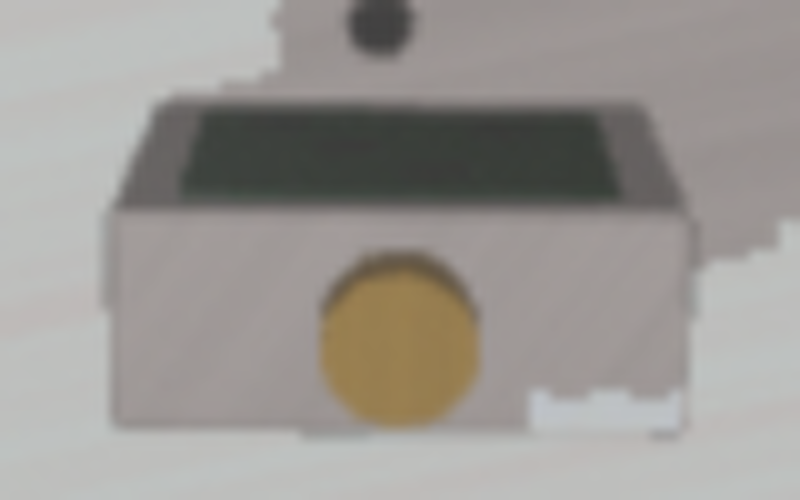

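Run:
```python
from h import *
s=arm.observe();c=cam('wrist',s)
f=lambda P:[(210+x/10-.45,160+y/10-.45) for x,y in P]
q=onplane(c,f([(400,348)]),.070);print(q)
t=onplane(c,f([(112,210),(688,210),(112,430),(685,432)]),.060);print(t,t.mean(0))
M=R.from_rotvec(s['ee_rot']).as_matrix();print(M.round(4));print((np.r_[t.mean(0)]-s['position'])@M, (t[1]-t[0])@M)
```

```text
[[ 0.4692922  -0.14984128  0.07      ]]
[[ 0.45164072 -0.17554104  0.06      ]
 [ 0.46426826 -0.11907356  0.06      ]
 [ 0.47406043 -0.18116999  0.06      ]
 [ 0.48709184 -0.12387157  0.06      ]] [ 0.46926531 -0.14991404  0.06      ]
[[-9.758e-01  2.185e-01  3.500e-03]
 [ 2.185e-01  9.758e-01  1.000e-04]
 [-3.400e-03  8.000e-04 -1.000e+00]]
[-0.00581891  0.00176246  0.12973612] [1.79633516e-05 5.78621467e-02 4.75595385e-05]
```

Call:
apply_moves(targets=[0,0,0,0,0.111,0,0,0,0,0.111,0,0,0,0,0.111,0,0,0,0,0.111,0,0,0,0,0.111,0,0,0,0,0.111,0,0,0,0,0.111,0,0,0,0,0.111,0,0,0,0,0.111,0,0.095,0.053,-0.05,0,0,0.095,0.053,-0.05,0,0,0.095,0.053,-0.05,0,0,0.095,0.053,-0.05,0,0,0,0,0,0])

```text
clock: 11.7
position: [0.5795, -0.0167, 0.2674]
ee_rot: [2.445, 1.972, -0.0]
force: [-0.7, -0.4, -1.9]
width: 0.998
```

Run:
```python
from h import *
s=arm.observe();print(s['clock'],s['position'],s['ee_rot'],s['joints'].round(2))
im=eyes.get_image('wrist');save('w6',im)
```

```text
11.7 [ 0.57949426 -0.0167101   0.26736578] [ 2.44537223e+00  1.97211140e+00 -4.15014596e-04] [-0.62  0.39  0.79  1.67 -0.3   1.2   0.03]
```

View pics/w6.png

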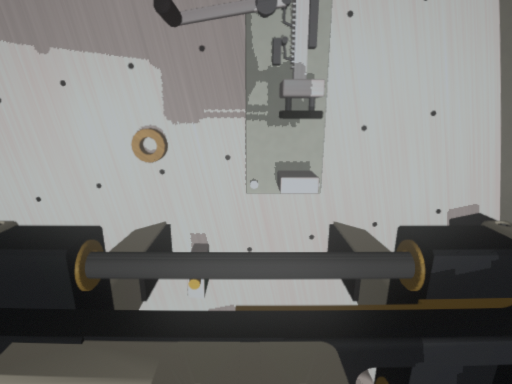

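Run:
```python
import cv2
im=cv2.imread('pics/w6.png')
cv2.imwrite('pics/c6.png',cv2.resize(im[0:200,240:340],(400,800),interpolation=2)[200:])
cv2.imwrite('pics/c6b.png',cv2.resize(im[75:200,240:335],(456,600),interpolation=2))
```

```text
(no output)
```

View pics/c6b.png

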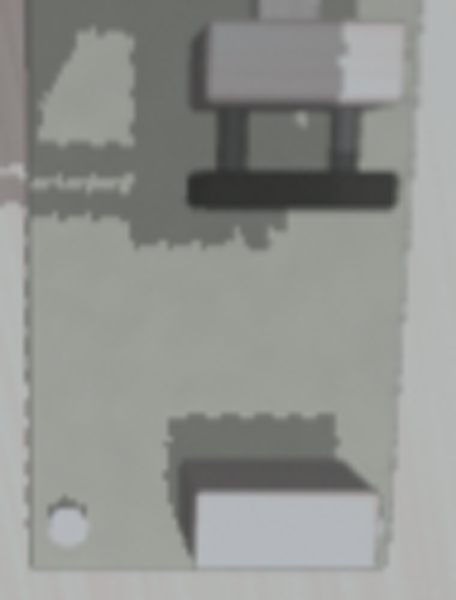

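Run:
```python
from h import *
s=arm.observe();c=cam('wrist',s)
f=lambda P:[(240+x/4.8-.4,75+y/4.8-.4) for x,y in P]
a=onplane(c,f([(195,491),(378,491),(195,568),(383,568),(188,176),(398,174),(190,207),(398,207)]),.060)
b=onplane(c,f([(30,568),(386,568),(27,200),(410,200)]),.012)
b2=onplane(c,[(246,20),(246,150)],.012)
print(a.round(4));print(b.round(4),b2.round(4))
for p,q in [(a[0],a[1]),(a[2],a[3]),(a[4],a[5]),(b[0],b[1])]:
  d=q-p;print(np.degrees(np.arctan2(d[1],d[0])),np.linalg.norm(d))
for p,q in [(b[0],b[2]),(b2[1],b2[0])]:
  d=q-p;print(np.degrees(np.arctan2(d[1],d[0]))-90,np.linalg.norm(d))
M=R.from_rotvec(s['ee_rot']).as_matrix();print(M.round(4), 'cam',c[3])
print(np.degrees(np.arctan2(M[1,1],M[0,1])))
```

```text
[[ 0.6149 -0.0325  0.06  ]
 [ 0.6623 -0.0428  0.06  ]
 [ 0.6109 -0.0532  0.06  ]
 [ 0.6604 -0.064   0.06  ]
 [ 0.6283  0.047   0.06  ]
 [ 0.6799  0.0363  0.06  ]
 [ 0.6274  0.0395  0.06  ]
 [ 0.6786  0.0284  0.06  ]]
[[ 0.5641 -0.0563  0.012 ]
 [ 0.67   -0.0795  0.012 ]
 [ 0.5868  0.0497  0.012 ]
 [ 0.6934  0.0265  0.012 ]] [[0.6137 0.1655 0.012 ]
 [0.5779 0.0046 0.012 ]]
-12.322357168942695 0.048537527119134734
-12.345255648944546 0.050613304923098734
-11.701637716623777 0.05260277401064566
-12.345738848862059 0.10840249533721598
-12.12495670265126 0.10845036755071492
-12.558005977262894 0.16479395190620288
[[ 0.2149  0.9766 -0.0018]
 [ 0.9766 -0.2149 -0.001 ]
 [-0.0013 -0.0015 -1.    ]] cam [0.59446494 0.05166972 0.42380372]
-12.407087448914384
```

Call:
apply_moves(targets=[0,-0.096,-0.049,0,0,0,-0.096,-0.049,0,0,0,-0.096,-0.049,0.05,0,0,-0.096,-0.05,0.1,0,0,0,0,0.1,0,0,0,0,0.08,0,0,0,0,0,0,0,0,0,0,0])

```text
clock: 12.75
position: [0.4669, -0.1539, 0.1369]
ee_rot: [2.452, 1.964, -0.001]
force: [0.2, 0.5, 0.0]
width: 0.997
```

Run:
```python
from h import *
s=arm.observe();print(s['clock'],s['position'],s['ee_rot'],s['joints'].round(2))
M=R.from_rotvec(s['ee_rot']).as_matrix()
print((np.array([.4693,-.1499,.017])-s['position'])@M, (np.array([.4693,-.1499,.017])-s['position'])@M/.4)
im=eyes.get_image('wrist');save('w7',im)
```

```text
12.75 [ 0.46694686 -0.15393333  0.13686688] [ 2.45209853e+00  1.96359471e+00 -5.46497264e-04] [-0.38  0.39  0.78  2.05 -0.37  0.84  0.39]
[0.00449597 0.00142412 0.11986506] [0.01123993 0.00356029 0.29966265]
```

View pics/w7.png

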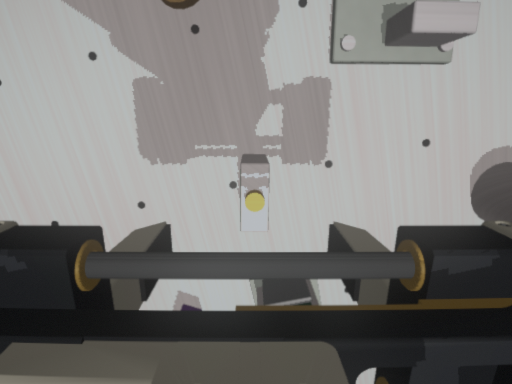

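Run:
```python
from h import *
s=arm.observe();c=cam('wrist',s)
M=R.from_rotvec(s['ee_rot']).as_matrix()
q=onplane(c,[[255,202]],.07);t=onplane(c,[[240.5,164],[268.5,164],[241,230],[268.5,230]],.06);print(q,t,(t.mean(0)-s['position'])@M,s['position'])
```

```text
[[ 0.47331238 -0.15068987  0.07      ]] [[ 0.46822774 -0.11977053  0.06      ]
 [ 0.49033561 -0.12469819  0.06      ]
 [ 0.45571913 -0.1756874   0.06      ]
 [ 0.47882247 -0.18084022  0.06      ]] [0.00471128 0.00476624 0.07724148] [ 0.46752161 -0.15378213  0.13723704]
```

Call:
apply_moves(targets=[0,0.011,0.008,0.08,0,0,0,0,0.1,0,0,0,0,0.08,0,0,0,0,0.04,0,0,0,0,0,0,1,0,0,0,0,1,0,0,0,0,1,0,0,0,0,1,0,0,0,0,1,0,0,0,0,1,0,0,0,0], grip_force=30)

```text
clock: 14.18
position: [0.4714, -0.1496, 0.0163]
ee_rot: [-2.451, -1.965, 0.0]
force: [0.4, -0.4, -0.1]
width: 0.398
```

Run:
```python
from h import *
s=arm.observe();c=cam('wrist',s);print(s['clock'],s['position'],s['ee_rot'],s['width']*92,s['force'])
im=eyes.get_image('wrist');save('w8',im)
```

```text
14.175 [ 0.47138936 -0.14959447  0.01631233] [-2.45096660e+00 -1.96522564e+00  3.61881206e-05] 36.63991590911873 [ 0.38966703 -0.4277574  -0.07696734]
```

View pics/w8.png

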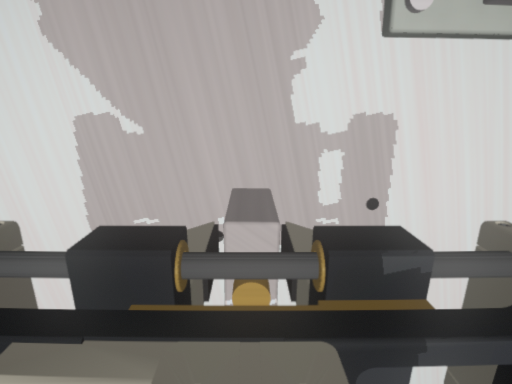

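Call:
apply_moves(targets=[1,0,0,0,0,1,0,0,0,0,1,0,0,0,0,1,0,0,0,0])

```text
clock: 14.72
position: [0.4714, -0.1496, 0.0163]
ee_rot: [2.451, 1.965, 0.0]
force: [0.6, -0.3, -0.4]
width: 0.264
```

Call:
apply_moves(targets=[1,0,0,-0.04,0,1,0,0,-0.09,0,1,0,0,-0.09,0,1,0,0,-0.05,0,1,0.06,0.047,0,0,1,0.1,0.08,0,0,1,0.11,0.085,0,0,1,0.1,0.08,0,0,1,0.06,0.045,0,0,1,0.02,0.012,0,0,1,0,0,0,0,1,0,0,0,0])

```text
clock: 16.23
position: [0.6457, -0.0058, 0.1248]
ee_rot: [2.453, 1.963, -0.001]
force: [0.8, -0.0, -1.2]
width: 0.261
```

Run:
```python
from h import *
s=arm.observe();c=cam('wrist',s);print(s['clock'],s['position'],s['ee_rot'],s['width']*92,s['force'])
im=eyes.get_image('wrist');save('w9',im);save('w9s',eyes.get_image('side'))
```

```text
16.225 [ 0.6457496  -0.00584694  0.12478789] [ 2.45293085e+00  1.96267502e+00 -9.32841495e-04] 24.029609327423255 [ 0.82000884 -0.03376103 -1.18576677]
```

View pics/w9.png

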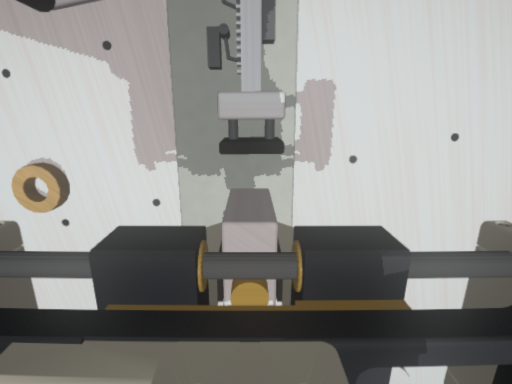

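View pics/w9s.png

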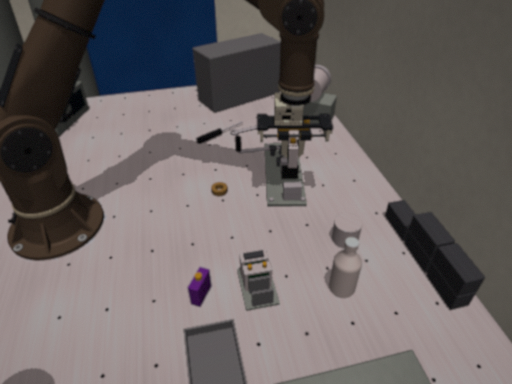

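Run:
```python
from h import *
s=arm.observe();c=cam('wrist',s)
zt=s['position'][2]-.0163+.06
ey=np.array([.2139,.9769,0]);ex=np.array([.9769,-.2139,0]);seat=np.array([.6457,-.0081,0])
m=onplane(c,[[223,223],[276,223]],zt);mc=onplane(c,[[250,297]],zt+.01)
p=onplane(c,[[220,141],[284,141],[220,153],[284,153]],.06)
for q in (m,mc,p): print([( round((a-seat)@ex*1e3,1),round((a-seat)@ey*1e3,1)) for a in q])
a=s['position'];print((a-seat)@ex,(a-seat)@ey)
```

```text
[(np.float64(-10.4), np.float64(31.6)), (np.float64(11.5), np.float64(31.5))]
[(np.float64(0.6), np.float64(3.2))]
[(np.float64(-21.6), np.float64(55.6)), (np.float64(26.4), np.float64(55.3)), (np.float64(-21.9), np.float64(46.5)), (np.float64(26.6), np.float64(46.3))]
-0.0002460833125581082 0.002560841404319556
```

Call:
apply_moves(targets=[1,0.008,0.002,0,0,1,0,0,0.06,0,1,0,0,0.07,0,1,0,0,0.06,0,1,0,0,0.03,0,1,0,0,0.015,0,1,0,0,0.004,0,1,0,0,0,0,1,0,0,0,0])

```text
clock: 17.45
position: [0.6487, -0.0013, 0.0294]
ee_rot: [2.451, 1.965, 0.001]
force: [-0.9, 0.4, -1.2]
width: 0.265
```

Run:
```python
from h import *
s=arm.observe();c=cam('wrist',s);print(s['clock'],s['position'],s['ee_rot'],s['width']*92,s['force'])
im=eyes.get_image('wrist');save('w10',im);
a=eyes.get_image('side');cv2.imwrite('pics/c10.png',cv2.resize(a[120:220,220:350],(780,600),interpolation=2)[:,:,::-1])
```

```text
17.45 [ 0.64869132 -0.00132487  0.02936555] [2.45060397e+00 1.96486347e+00 1.36687919e-03] 24.336270645160898 [-0.85589357  0.4478888  -1.16151881]
```

View pics/w10.png

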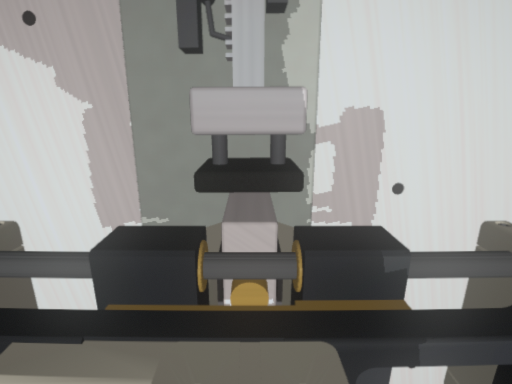

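View pics/c10.png

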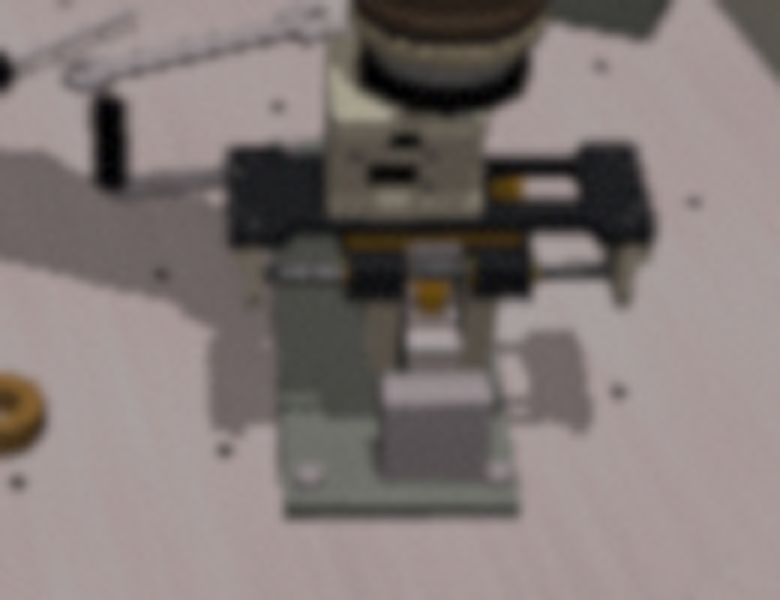

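Call:
apply_moves(targets=[1,0,0,0.003,0,1,0,0,0,0,0.5,0,0,0,0,0.4,0,0,0,0,0.4,0,0,0,0,0.4,0,0,0,0,0.4,0,0,0,0,0.4,0,0,-0.05,0,0.4,0,0,-0.1,0,0.4,0,0,-0.12,0,0.4,0,0,-0.1,0,0.4,0,0,0,0])

```text
clock: 19.05
position: [0.6504, -0.0021, 0.1805]
ee_rot: [2.448, 1.962, 0.009]
force: [0.6, -0.4, -0.6]
width: 0.602
```

Run:
```python
from h import *
s=arm.observe();c=cam('wrist',s);print(s['clock'],s['position'],s['ee_rot'],s['width']*92,s['force'],s['joints'].round(2))
im=eyes.get_image('wrist');save('w11',im)
ey=np.array([.2139,.9769,0]);ex=np.array([.9769,-.2139,0]);O=np.array([.6457,-.0081,0])+.1*ey
K=O-.045*ex+.075*ey+.11*(-np.cos(.19)*ex-np.sin(.19)*ey);print('knob q0',K)
print(proj(c,K+[0,0,.092]))
```

```text
19.05 [ 0.65043062 -0.00210332  0.18050007] [2.44822364 1.96195986 0.00919837] 55.34724728997285 [ 0.58818026 -0.4326747  -0.55916891] [-0.55  0.59  0.75  1.61 -0.44  1.1   0.1 ]
knob q0 [0.52920315 0.17529399 0.        ]
[[42.4437457  15.38841515]]
```

View pics/w11.png

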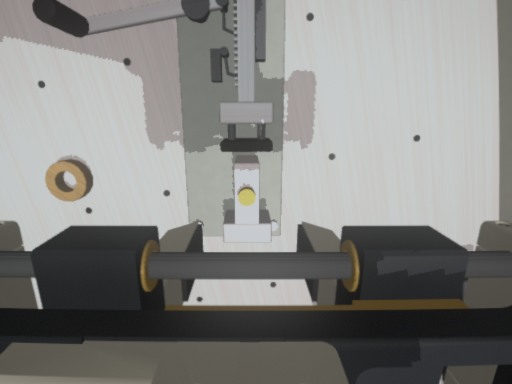

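Run:
```python
from h import *
s=arm.observe();c=cam('wrist',s)
im=cv2.imread('pics/w11.png');cv2.imwrite('pics/c11.png',cv2.resize(im[0:60,20:110],(750,500),interpolation=2))
M=R.from_rotvec(s['ee_rot']).as_matrix()
K=np.array([.533,.179,.18]);print((K-s['position'])@M/.4)
ey=np.array([.2139,.9769,0]);ex=np.array([.9769,-.2139,0]);seat=np.array([.6457,-.0081,0])
t=onplane(c,[[235,164],[260,164],[235,223],[260,223]],.072);q=onplane(c,[[247,198]],.082);p=onplane(c,[[222,150],[272,150]],.06)
for a in (t,q,p): print([(round((x-seat)@ex*1e3,1),round((x-seat)@ey*1e3,1)) for x in a])
```

```text
[ 0.37742244 -0.38181174 -0.00544794]
[(np.float64(-10.2), np.float64(35.8)), (np.float64(12.5), np.float64(35.8)), (np.float64(-11.1), np.float64(-21.3)), (np.float64(12.9), np.float64(-21.4))]
[(np.float64(0.6), np.float64(6.5))]
[(np.float64(-22.8), np.float64(47.2)), (np.float64(24.2), np.float64(47.0))]
```

View pics/c11.png

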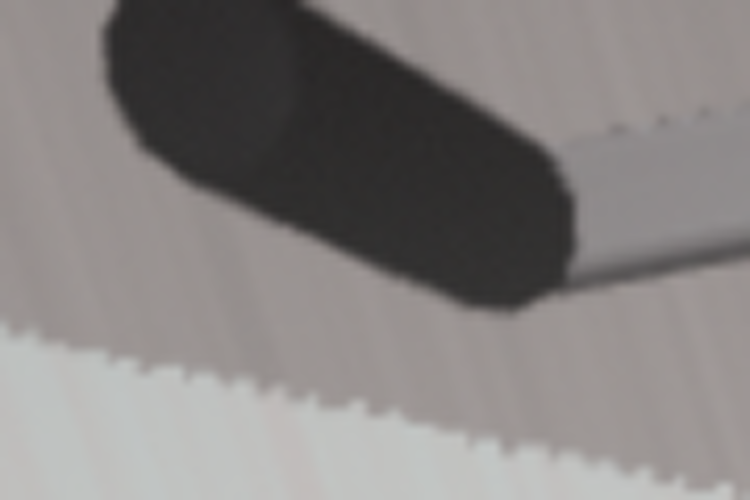

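Call:
apply_moves(targets=[0,0.091,-0.098,0,0,0,0.091,-0.098,0,0,0,0.091,-0.098,0,0,0,0.092,-0.098,0,0,0,0,0,0,0.111,0,0,0,0,0.111,0,0,0,0,0.111,0,0,0,0,0.111,0,0,0,0,0.111,0,0,0,0,0.111,0,0,0,0,0.111,0,0,0,0,0.111,0,0,0,0,0.111,0,0,0,0,0])

```text
clock: 20.85
position: [0.5263, 0.1752, 0.1748]
ee_rot: [3.122, -0.34, -0.002]
force: [0.2, 0.7, 0.2]
width: 0.996
```

Run:
```python
from h import *
s=arm.observe();c=cam('wrist',s);print(s['clock'],s['position'],s['ee_rot'],s['width']*92,s['force'],s['joints'].round(2))
im=eyes.get_image('wrist');save('w12',im)
```

```text
20.85 [0.52633642 0.17519831 0.17478616] [ 3.12164118e+00 -3.39537910e-01 -1.72473965e-03] 91.62373574928876 [0.24641044 0.70725643 0.20087088] [-1.2   0.64  1.23  1.87 -0.67  1.13 -1.5 ]
```

View pics/w12.png

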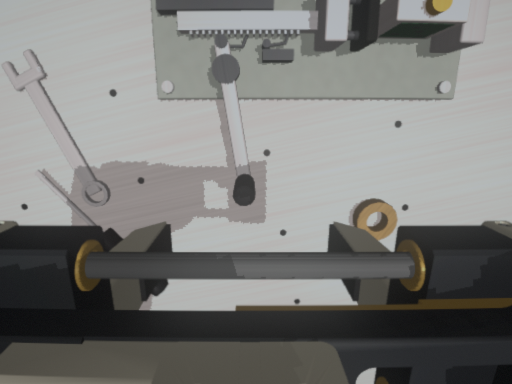

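Run:
```python
from h import *
s=arm.observe();c=cam('wrist',s)
M=R.from_rotvec(s['ee_rot']).as_matrix()
im=cv2.imread('pics/w12.png');cv2.imwrite('pics/c12.png',cv2.resize(im[165:215,220:270],(500,500),interpolation=2))
k=onplane(c,[[244.5,190]],.092);print(k,(k-s['position'])@M/.4)
ey=np.array([.2139,.9769,0]);ex=np.array([.9769,-.2139,0]);O=np.array([.6457,-.0081,0])+.1*ey
P=O-.045*ex+.075*ey
d=(k[0]-P);print((d@ex)*1e3,(d@ey)*1e3,'q',.19-np.arctan2(-d@ey,-d@ex))
pv=onplane(c,[[226,69]],.05)[0]-P;print(pv@ex,pv@ey)
print('tool y az',np.degrees(np.arctan2(M[1,1],M[0,1])))
```

```text
[[0.53626992 0.17899157 0.092     ]] [[ 0.02196911 -0.01490494  0.20742519]]
-101.91722460924557 -15.652529506491378 q 0.03760989451745059
-0.0003030431074066495 0.0013341933039067685
tool y az -102.26313162259568
```

View pics/c12.png

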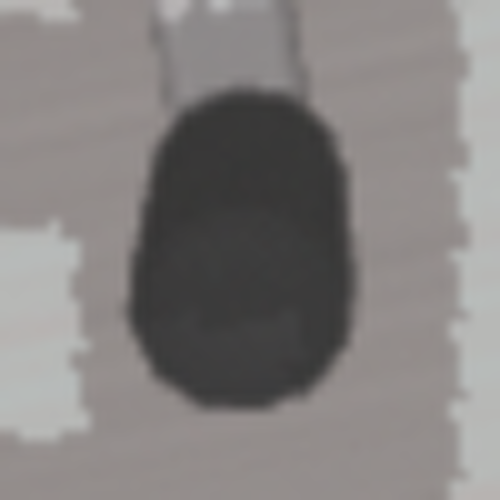

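Call:
apply_moves(targets=[0,0.012,-0.015,0,0,0.4,0,0,0.08,0,0.4,0,0,0.09,0,0.4,0,0,0.09,0,0.5,0,0,0.044,0,1,0,0,0,0,1,0,0,0,0,1,0,0,0,0,1,0,0,0,0,1,0,0,0,0,1,0,0,0,0], grip_force=30)

```text
clock: 22.28
position: [0.5334, 0.1803, 0.0547]
ee_rot: [-3.122, 0.341, -0.001]
force: [-1.7, -0.5, 7.1]
width: 0.216
```

Run:
```python
from h import *
s=arm.observe();c=cam('wrist',s);print(s['clock'],s['position'],s['ee_rot'],s['width']*92,s['force'],s['joints'].round(2))
im=eyes.get_image('wrist');save('w13',im)
```

```text
22.275 [0.53339062 0.1803086  0.05471469] [-3.12220668e+00  3.40668533e-01 -1.43136674e-03] 19.862715621372743 [-1.71362507 -0.54476636  7.14184505] [-1.09  0.78  1.05  1.96 -0.86  0.93 -1.38]
```

View pics/w13.png

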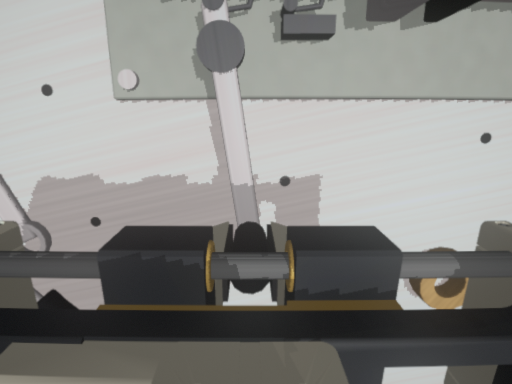

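Call:
apply_moves(targets=[1,0,0.005,0,0,1,0,0.005,0,0,1,0,0,0,0])

```text
clock: 22.7
position: [0.5331, 0.1771, 0.0547]
ee_rot: [-3.122, 0.339, -0.003]
force: [1.1, 4.2, 6.9]
width: 0.206
```

Call:
apply_moves(targets=[1,0,0.005,0,0,1,0,0.005,0,0,1,0,0,0,0])

```text
clock: 23.08
position: [0.5328, 0.1749, 0.0547]
ee_rot: [-3.12, 0.337, -0.004]
force: [3.2, 8.2, 4.0]
width: 0.213
```

Call:
apply_moves(targets=[1,-0.0025,-0.0145,0,0,1,-0.0015,-0.0145,0,0,1,-0.001,-0.0145,0,0,1,0,-0.0145,0,0,1,0,-0.0145,0,0,1,0.001,-0.0145,0,0,1,0.0015,-0.0145,0,0,1,0.0025,-0.0145,0,0,1,0,0,0,0])

```text
clock: 24.2
position: [0.5398, 0.2157, 0.0541]
ee_rot: [3.12, -0.344, -0.004]
force: [-7.7, -5.1, 11.2]
width: 0.213
```

Run:
```python
from h import *
s=arm.observe();c=cam('wrist',s);print(s['clock'],s['position'],s['ee_rot'],s['width']*92,s['force'],s['joints'].round(2))
im=eyes.get_image('side');cv2.imwrite('pics/c14.png',cv2.resize(im[120:220,220:350],(780,600),interpolation=2)[:,:,::-1])
save('w14',eyes.get_image('wrist'))
```

```text
24.2 [0.53977414 0.21573744 0.05408288] [ 3.12043759 -0.3441349  -0.00393932] 19.61916471286767 [-7.74788875 -5.13085862 11.20422452] [-1.12  0.81  1.05  1.91 -0.86  0.97 -1.45]
```

View pics/c14.png

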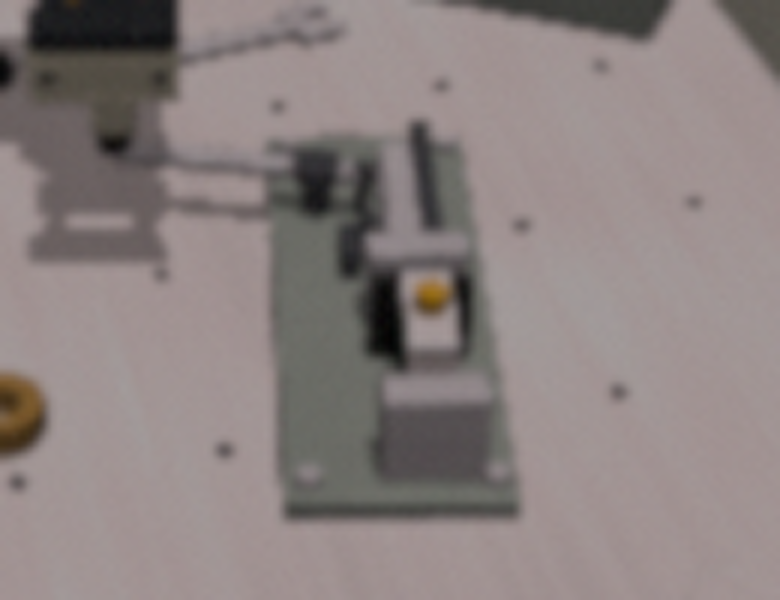

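View pics/w14.png

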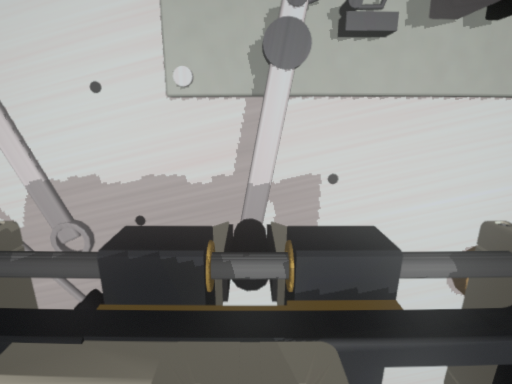

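Call:
apply_moves(targets=[1,-0.0025,0.0145,0,0,1,-0.0015,0.0145,0,0,1,-0.001,0.0145,0,0,1,0,0.0145,0,0,1,0,0.0145,0,0,1,0.001,0.0145,0,0,1,0.0015,0.0145,0,0,1,0.0025,0.0145,0,0,1,0,0,0,0])

```text
clock: 25.42
position: [0.5303, 0.1754, 0.0539]
ee_rot: [-3.119, 0.337, 0.004]
force: [-1.8, 9.9, 7.5]
width: 0.213
```

Call:
apply_moves(targets=[1,-0.0025,-0.0145,0,0,1,-0.0015,-0.0145,0,0,1,-0.001,-0.0145,0,0,1,0,-0.0145,0,0,1,0,-0.0145,0,0,1,0.001,-0.0145,0,0,1,0.0015,-0.0145,0,0,1,0.0025,-0.0145,0,0,1,0,0,0,0])

```text
clock: 26.55
position: [0.5388, 0.2161, 0.0533]
ee_rot: [3.12, -0.343, -0.007]
force: [-6.0, -3.9, 5.0]
width: 0.211
```

Call:
apply_moves(targets=[1,-0.0025,0.0145,0,0,1,-0.0015,0.0145,0,0,1,-0.001,0.0145,0,0,1,0,0.0145,0,0,1,0,0.0145,0,0,1,0.001,0.0145,0,0,1,0.0015,0.0145,0,0,1,0.0025,0.0145,0,0,1,0,0,0,0])

```text
clock: 27.68
position: [0.53, 0.1755, 0.0535]
ee_rot: [-3.12, 0.336, 0.005]
force: [-2.2, 9.8, 2.2]
width: 0.21
```

Run:
```python
from h import *
s=arm.observe();print(s['clock'],s['position'],s['ee_rot'],s['width']*92,s['force'])
im=eyes.get_image('side');cv2.imwrite('pics/c15.png',cv2.resize(im[120:220,220:350],(780,600),interpolation=2)[:,:,::-1])
save('w15',eyes.get_image('wrist'))
```

```text
27.675 [0.52997549 0.17546318 0.05347217] [-3.11975848  0.3362243   0.00477062] 19.285412672727105 [-2.16788654  9.81976521  2.16659822]
```

View pics/c15.png

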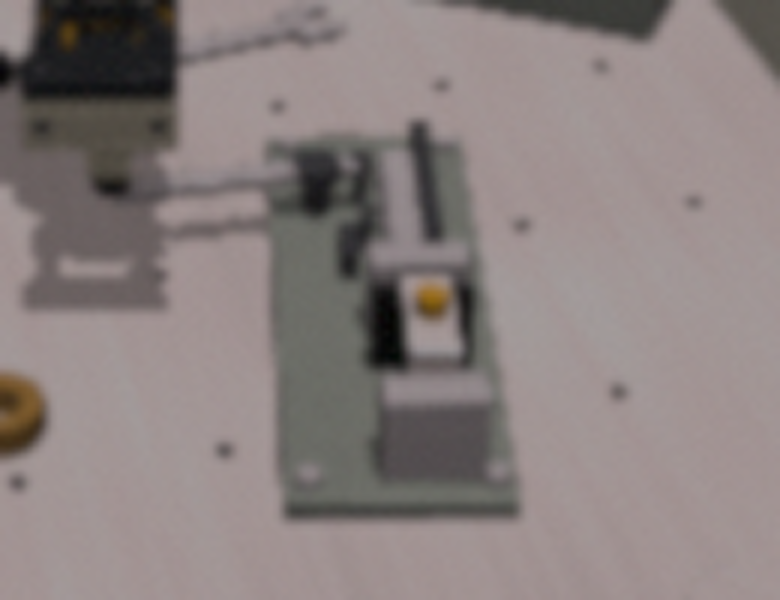

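View pics/w15.png

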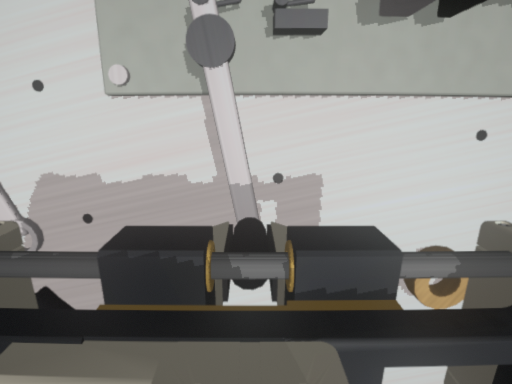

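Call:
apply_moves(targets=[1,-0.0025,-0.0145,0,0,1,-0.0015,-0.0145,0,0,1,-0.001,-0.0145,0,0,1,0,-0.0145,0,0,1,0,-0.0145,0,0,1,0.001,-0.0145,0,0,1,0.0015,-0.0145,0,0,1,0.0025,-0.0145,0,0,1,0,0,0,0])

```text
clock: 28.9
position: [0.539, 0.2161, 0.0531]
ee_rot: [3.12, -0.344, -0.006]
force: [-6.4, -2.3, 1.9]
width: 0.207
```

Call:
apply_moves(targets=[1,-0.0025,0.0145,0,0,1,-0.0015,0.0145,0,0,1,-0.001,0.0145,0,0,1,0,0.0145,0,0,1,0,0.0145,0,0,1,0.001,0.0145,0,0,1,0.0015,0.0145,0,0,1,0.0025,0.0145,0,0,1,0,0,0,0])

```text
clock: 30.02
position: [0.5304, 0.1753, 0.0534]
ee_rot: [-3.12, 0.336, 0.003]
force: [-3.3, 9.7, -1.8]
width: 0.21
```

Run:
```python
from h import *
ims={}
for n,box in(('side',(120,220,220,350)),('scene',(195,295,215,325))):
    im=eyes.get_image(n);save('x16'+n,im);a=box
    cv2.imwrite(f'pics/c16{n}.png',cv2.resize(im[a[0]:a[1],a[2]:a[3]],None,fx=6,fy=6,interpolation=2)[:,:,::-1])
```

```text
(no output)
```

View pics/c16side.png

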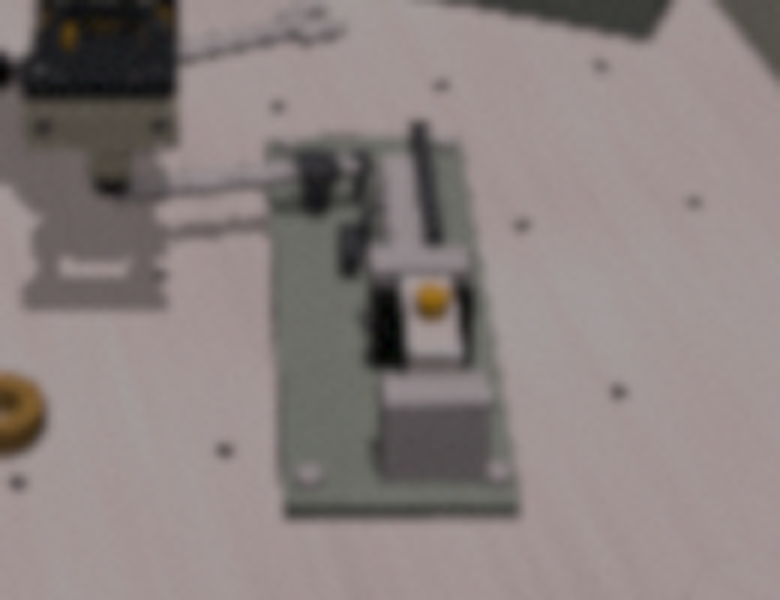

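View pics/c16scene.png

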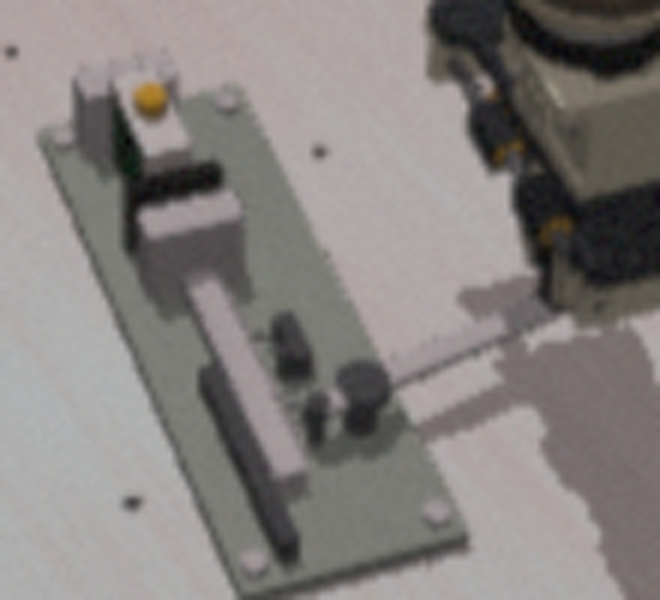

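Call:
apply_moves(targets=[0.6,0,0,0,0,0.5,0,0,0,0,0.5,0,0,0,0,0.5,0,0,-0.1,0,0.5,0,0,-0.12,0,0.5,0.06,0.09,-0.1,0,0.5,0.06,0.09,-0.05,0,0.5,0,0,0,0])

```text
clock: 31.12
position: [0.5643, 0.087, 0.2044]
ee_rot: [3.122, -0.351, 0.007]
force: [-0.8, 0.3, 0.4]
width: 0.501
```

Run:
```python
from h import *
s=arm.observe();c=cam('wrist',s);print(s['clock'],s['position'],s['ee_rot'],s['width']*92,s['force'],s['joints'].round(2))
im=eyes.get_image('wrist');save('w17',im)
np.save('s17.npy',np.r_[s['position'],s['ee_rot']])
```

```text
31.125 [0.56431787 0.08699885 0.20435493] [ 3.12181411 -0.35103102  0.00739982] 46.117921147702866 [-0.83434859  0.29106497  0.41701396] [-1.02  0.61  1.22  1.8  -0.63  1.18 -1.4 ]
```

View pics/w17.png

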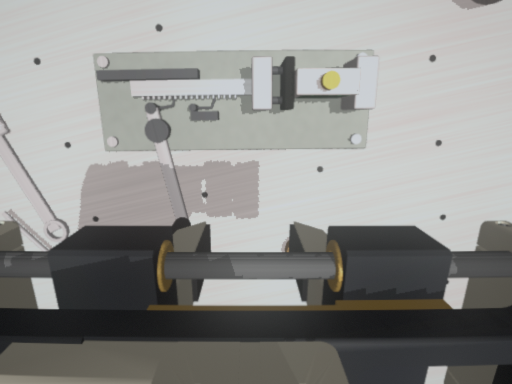

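```bash
cat > m.py <<'E'
from h import *
ey=np.array([.2139,.9769,0]);ex=np.array([.9769,-.2139,0]);seat=np.array([.6457,-.0081,0])
def crop(n,x0,y0,x1,y1,k=6):
    im=cv2.imread(f'pics/{n}.png');cv2.imwrite(f'pics/c{n}.png',cv2.resize(im[y0:y1,x0:x1],None,fx=k,fy=k,interpolation=2))
def inseat(c,uv,z):
    return np.array([((a-seat)@ex*1e3,(a-seat)@ey*1e3) for a in onplane(c,uv,z)]).round(1)
E
python3 -c "
from m import *
crop('w17',240,45,370,120)"
```

```text
(no output)
```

View pics/cw17.png

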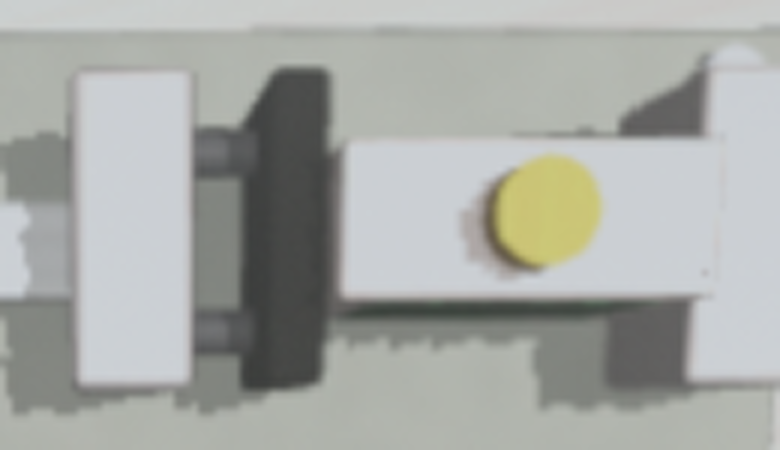

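Run:
```python
from m import *
v=np.load('s17.npy');c=cam('wrist',{'position':v[:3],'ee_rot':v[3:]})
f=lambda P:[(240+x/6-.4,45+y/6-.4) for x,y in P]
print('module L,R',inseat(c,f([(343,145),(340,298),(720,140),(712,296)]),.072).tolist(),'conn',inseat(c,f([(548,210)]),.082))
print('pad face',inseat(c,f([(330,75),(322,380)]),.06).tolist(),'anvil face',inseat(c,f([(705,70),(690,378)]),.06).tolist())
print('block front',inseat(c,f([(191,72),(192,383)]),.06).tolist(),inseat(c,f([(75,72),(77,383)]),.06).tolist())
# initial from w11 view
print('pad thick back',inseat(c,f([(277,70),(245,385)]),.06).tolist())
```

```text
module L,R [[12.3, 32.5], [-10.3, 32.3], [12.9, -26.0], [-10.2, -26.6]] conn [[1.6 2.8]]
pad face [[24.5, 33.0], [-22.5, 33.0]] anvil face [[25.2, -27.0], [-22.4, -28.2]]
block front [[25.0, 55.2], [-22.8, 54.6]] [[25.2, 73.7], [-22.7, 73.6]]
pad thick back [[25.3, 41.5], [-23.2, 45.8]]
```

Call:
apply_moves(targets=[0.5,-0.06,-0.09,0.05,0,0.5,-0.06,-0.09,0.1,0,0.5,0,0,0,0,0.5,0,0,0.1,0,0.5,0,0,0.08,0,0.5,0,0,0.04,0,1,0,0,0,0,1,0,0,0,0,1,0,0,0,0,1,0,0,0,0,1,0,0,0,0])

```text
clock: 32.55
position: [0.5326, 0.1749, 0.055]
ee_rot: [-3.12, 0.337, -0.003]
force: [3.4, 7.1, -0.6]
width: 0.21
```

Run:
```python
from m import *
s=arm.observe();print(s['clock'],s['position'],s['ee_rot'],s['width']*92,s['force'])
save('w18',eyes.get_image('wrist'))
```

```text
32.55 [0.53258991 0.17489351 0.05504301] [-3.11973279  0.33736539 -0.00349588] 19.33201025172455 [ 3.41301116  7.10447871 -0.56011634]
```

View pics/w18.png

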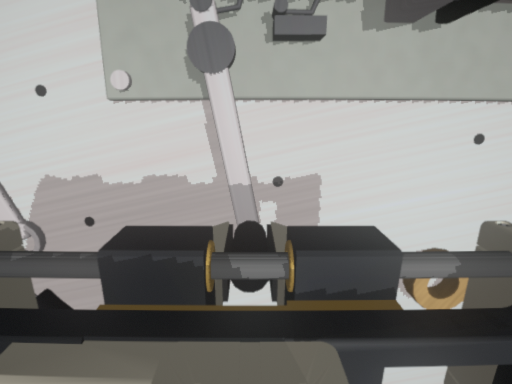

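Knob regripped (19.3 mm, lever at its 0 stop). The fourth stroke and return follow.

Call:
apply_moves(targets=[1,-0.0025,-0.0145,0,0,1,-0.0015,-0.0145,0,0,1,-0.001,-0.0145,0,0,1,0,-0.0145,0,0,1,0,-0.0145,0,0,1,0.001,-0.0145,0,0,1,0.0015,-0.0145,0,0,1,0.0025,-0.0145,0,0,1,0,0,0,0])

```text
clock: 33.72
position: [0.5399, 0.216, 0.0544]
ee_rot: [3.121, -0.344, -0.003]
force: [-6.5, -4.4, 6.7]
width: 0.212
```

Call:
apply_moves(targets=[1,-0.0025,0.0145,0,0,1,-0.0015,0.0145,0,0,1,-0.001,0.0145,0,0,1,0,0.0145,0,0,1,0,0.0145,0,0,1,0.001,0.0145,0,0,1,0.0015,0.0145,0,0,1,0.0025,0.0145,0,0,1,0,0,0,0])

```text
clock: 34.85
position: [0.5308, 0.1753, 0.0544]
ee_rot: [-3.119, 0.336, 0.002]
force: [-3.3, 9.9, 7.4]
width: 0.214
```

Call:
apply_moves(targets=[0.6,0,0,0,0,0.5,0,0,0,0,0.5,0,0,0,0,0.5,0,0,-0.1,0,0.5,0,0,-0.12,0,0.5,0.06,0.09,-0.1,0,0.5,0.06,0.09,-0.05,0,0.5,0,0,0,0])

```text
clock: 35.85
position: [0.5642, 0.0872, 0.2042]
ee_rot: [3.122, -0.351, 0.007]
force: [-0.0, 1.1, -0.1]
width: 0.501
```

Run:
```python
from m import *
s=arm.observe();c=cam('wrist',s);print(s['clock'],s['position'],s['ee_rot'],s['width']*92,s['force'],s['joints'].round(2))
im=eyes.get_image('wrist');save('w19',im)
np.save('s19.npy',np.r_[s['position'],s['ee_rot']]);crop('w19',240,45,370,120)
```

```text
35.85 [0.56418202 0.08715919 0.20421844] [ 3.12185144 -0.35075727  0.00676946] 46.072921202171074 [-0.02658967  1.11295441 -0.1113896 ] [-1.02  0.61  1.21  1.8  -0.62  1.18 -1.4 ]
```

View pics/cw19.png

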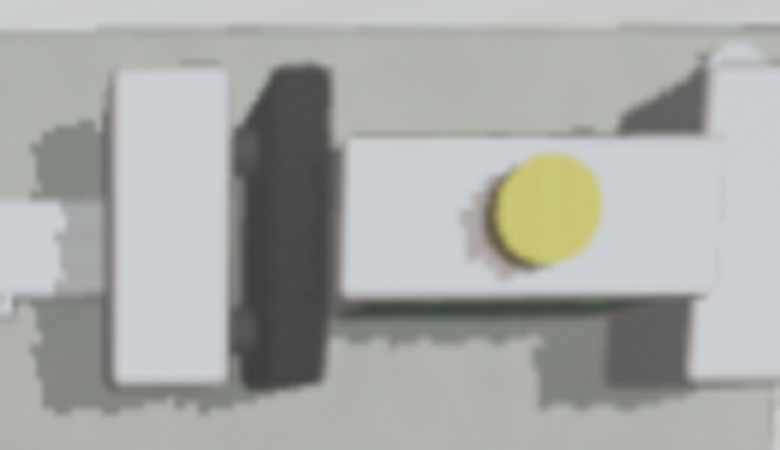

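```bash
python3 - <<'E'
from m import *
c=cam('wrist',{'position':[0.57949426,-0.0167101,0.26736578],'ee_rot':[2.44537223,1.97211140,-4.15014596e-04]})
f=lambda P:[(240+x/4.8-.4,75+y/4.8-.4) for x,y in P]
print(inseat(c,f([(195,103),(400,103),(188,207),(398,207),(205,25),(400,25)]),.06).tolist())
v=np.load('s19.npy');c=cam('wrist',{'position':v[:3],'ee_rot':v[3:]})
f=lambda P:[(240+x/6-.4,45+y/6-.4) for x,y in P]
print('block',inseat(c,f([(229,68),(228,383)]),.06).tolist(),'pad',inseat(c,f([(331,72),(325,380)]),.06).tolist(),'mod',inseat(c,f([(347,140),(341,298),(720,140),(712,296)]),.072).tolist())
E
python3 -c "
from m import *
crop('w11',200,80,300,250,4)"
```

```text
[[-28.1, 69.3], [22.8, 69.6], [-29.2, 44.2], [23.9, 44.5], [-26.2, 87.5], [21.7, 87.8]]
block [[25.3, 49.3], [-23.1, 48.8]] pad [[24.7, 33.1], [-22.7, 32.7]] mod [[12.8, 32.1], [-10.5, 32.3], [12.7, -25.8], [-10.4, -26.4]]
```

View pics/cw11.png

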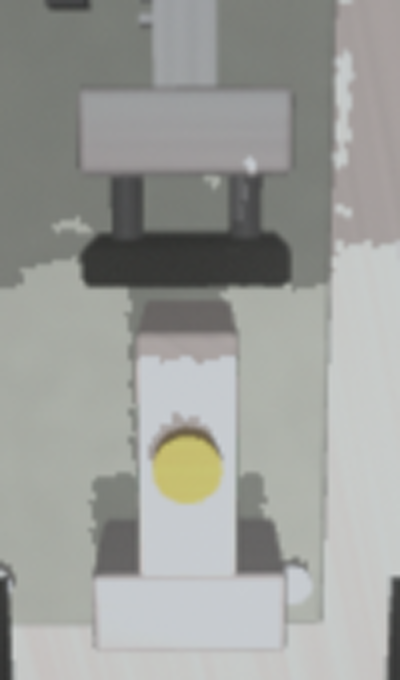

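Run:
```python
from m import *
im=eyes.get_image('side');save('fin',im)
print(arm.sign_off(),arm.observe()['clock'])
```

```text
the job is handed in; nothing more can be done
the job is handed in; nothing more can be done
```

View pics/fin.png

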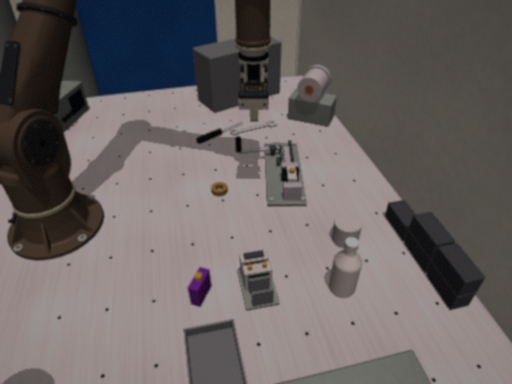

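The module is clamped against the anvil and the job is handed in at about 36 s on the clock. I took it from the rack by its ends, set it on the bench, took it again by its broad faces and stood it on the clamp bed. I then pumped the lever through four full strokes and let go.

**Last checks (wrist camera):**
- **Module:** it looked upright and square, within about 2 mm of the middle across. It did not move while the last tooth pushed the pad back, so it rests on the anvil. Its measured end was about 1.5 mm off the measured anvil face, which is within the calibration error.
- **Pad:** it is pushed back about 6 to 9 mm. The two ways of working this out disagree by about 3 mm, but both are inside 3 to 12 mm. A fifth stroke would have risked the end stop, so I left it out.
- **Bystanders:** in the side picture the spares, purple look-alike, spool, weight, bottle and tools stand where they were. I judged this by eye only. The robot stands clear of everything.

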